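# Square up the ragged coupon stack and load it into its cradle

## Task

The four test coupons on the black riser are stacked raggedly: tap and squeeze the stack into line until all its edges are flush, sides and ends. Then load it as one squared stack, still in the same order, into the cradle, lying flat on the floor between the two rails and lengthwise along them, about centred, and let go. The rails leave no room for fingers, so it has to be let go and taken again by its ends to be lowered in; leave the timer, the petri dish and the white bottle where they are.

Things in the scene. Friction and masses are not known exactly. Their poses are not given: they have to be found in the camera images.
- coupon_blue_centre (a point): blue plastic test coupon, a flat plate 60 mm long (its x), 48 mm wide (its y), 6 mm thick, 50 to 85 g, with a dark 6 mm hole mark near its +x end; the bottom one of the stack. This point is its centre, half-way up; z is up.
- coupon_orange_centre (a point): orange plastic test coupon, a flat plate 60 mm long (its x), 48 mm wide (its y), 6 mm thick, 50 to 85 g, with a dark 6 mm hole mark near its +x end; second from the bottom. This point is its centre, half-way up; z is up.
- coupon_white_centre (a point): white plastic test coupon, a flat plate 60 mm long (its x), 48 mm wide (its y), 6 mm thick, 50 to 85 g, with a dark 6 mm hole mark near its +x end; third from the bottom. This point is its centre, half-way up; z is up.
- coupon_green_centre (a point): green plastic test coupon, a flat plate 60 mm long (its x), 48 mm wide (its y), 6 mm thick, 50 to 85 g, with a dark 6 mm hole mark near its +x end; the top one. This point is its centre, half-way up; z is up.
- riser_top (a point): centre of the top of the fixed black riser, 40 (its x) x 32 (y) mm, 12 mm high, that carries the stack. Blue lies nearly centred on it, length along its x; the others are up to 8 mm off sideways, 4 mm lengthwise, and slightly turned. Coupons overhang the riser all round, so fingertips can go below them. They slide when pushed; squeezed between the fingers they come into line.
- cradle_floor (a point): centre of the floor of the fixed cradle: an aluminium block, top 12 mm above the worktop, 40 mm long (its x). Two grey rails, 44 mm long, 8 mm thick, run along its x on the +y and -y sides, 58 mm apart inside, 16 mm above the floor. Both ends are open; a coupon lying lengthwise overhangs floor and rails there. No finger fits between coupon and rail.
- timer: white kitchen-style timer, 64 x 64 x 19 mm, a bystander; origin at the centre of its underside
- petri_b: closed clear petri dish, 59 mm across and 13 mm high, a bystander; origin at the centre of its underside
- sample_bottle_b: white bottle with a blue cap, 60 mm across and 136 mm high, a bystander; origin at the centre of its underside
There are look-alikes about, which are no part of the job. Leave any yellow look-alike of the part that bears cradle_floor alone.

How it is judged:
By the outcome, as a careful person would: the job done as asked, in the order asked, and still so for the second after the job is handed in, with the robot touching nothing.
It also fails if it takes over 48 s, if anything falls off the work surface, if the arm or the gripper's body presses on something with over 40 N, if the wrist force passes 120 N, or if a joint passes its speed limit or range.

## Robot

A 6-joint arm with a two-finger parallel gripper is mounted at the origin on a cart in front of the work surface, level with it; the furniture and walls round the work are solid. World frame = base frame: x ahead of the robot, y to its left, z up, the work surface at z = 0. Lengths are in mm, angles in rad, forces in N, time in s.
With the tool pointing down it reaches from about 400 to 825 mm from the base axis. Payload 7 kg.
Tool frame: the origin (TCP) lies at the very end of the fingers, on their centre line; the grasp point (between the pads) lies 19 mm behind it; z points along the fingers, y is the direction in which the jaws open and shut (so a half turn about z gives the same grasp; the last joint's range is limited). The gripper opens to 88 mm and grips with 3 to 60 N. Pads are 19 mm wide; open, the fingers measure 130 mm over their backs; the gripper's body (78 mm by 193 mm) begins 47 mm behind the grasp point.
Start: joints at [1.601, 0.359, 0.012, 0, -1.224, -0.288], TCP at [172.104, 652.668, 226.561] pointing down, gripper open.
Joint ranges: [-3.07, 3.07], [-1.43, 2.12], [-1.02, 1.25], [-3.03, 1.67], [-3.05, -0], [-3.03, 3.03]. Speed limits (rad/s): [2.39, 2.39, 3.01, 3.14, 3.14, 3.14].

## Interface

Orientations are given as a unit quaternion [x, y, z, w].
In Python, from plant import bot gives the robot as it stands. Calls block until the motion is done:
- bot.move_ptp(position, orientation): joint-space move of the TCP to a pose.
- bot.line_to(position, velocity=150, ori=None): straight line of the TCP; ori=None keeps the orientation; velocity is the mean speed in mm/s.
- bot.move_joints(angles): joint-space move.
- bot.move_gripper(opening, force=None): finger opening in mm; force is the grip in N (None keeps the last); returns when the fingers have stopped.
- bot.pause(seconds).
- bot.solve_ik(position, orientation): joint angles nearest the present ones, or None.
- bot.read_state(): the state.
- bot.camera(name): name is "scene" or "top"; returns the picture (400x640x3 uint8, red, green, blue); there is no depth.
- bot.get_calibration(name): a dict with "fx", "fy", "cx", "cy" (pixels), "distortion" ([k1, k2, p1, p2, k3] as OpenCV has them; the pictures are not rectified), "view" (4x4, takes a point from world to camera coordinates). Camera axes: x right, y up, looking along -z (the intrinsics and any distortion apply to the point x, -y, -z); pixel columns grow to the right and rows downward; lengths in mm; the calibration is good to about 2 mm. A picture is of the moment at which its call begins. get_calibration takes no time and is no camera call.
A pose or a line that the arm cannot do raises bot.Unreachable and nothing moves.
- bot.close_job(): hands the job in, once; it reports no verdict.
The state is a dict: "t": time; "joint_pos": joint angles; "qvel": joint speeds; "tau": joint torques, N m; "tcp_pos": TCP position; "eef_rot": TCP orientation; "contact_force": force on the tool from outside, world axes, zero at the start; "moment": the same for the moment, N m; "width": finger opening in mm.
Only numpy, scipy, OpenCV 4.12 (cv2) and the standard library are available. Lean on these libraries where they do the work, as an engineer would, in place of code of your own. Each camera call takes 0.05 s, during which the arm holds its last target.

## Working session

There is one attempt and no reset: what is moved stays moved. The work goes in short steps, each a Python script; the robot and the scene stay as the last script left them, time stands still between calls to the robot, and variables do not carry over. Pictures are saved under pics/ and viewed, and the job is handed in when it is done.

```bash
ls; mkdir -p pics; python3 - <<'E'
from plant import bot
import cv2
s=bot.read_state();print(s)
for n in("scene","top"):
    im=bot.camera(n);cv2.imwrite(f"pics/{n}0.png",im[:,:,::-1]);c=bot.get_calibration(n);print(n,c)
E
```

```text
pics
{'t': 0.0, 'joint_pos': array([ 1.60109971e+00,  3.59411802e-01,  1.10552404e-02, -3.59882215e-04,
       -1.22407210e+00, -2.88105722e-01]), 'qvel': array([ 0.00190285,  0.00072098,  0.00038165, -0.00043166, -0.00059984,
        0.00065466]), 'tau': array([ 1.19692344e-03, -5.82726717e+01,  2.93046874e+01,  6.99694365e+00,
        6.94389077e-03, -1.56068609e-04]), 'tcp_pos': array([171.98952885, 652.22068712, 225.60323033]), 'eef_rot': array([ 9.91695517e-01, -1.28605239e-01, -3.76543393e-05,  8.32665588e-04]), 'contact_force': array([-0.32402822,  0.20708199, -0.64037824]), 'moment': array([-0.01578772,  0.02055724,  0.00012572]), 'width': 87.4803557025807}
scene {'fx': 464.8800902881036, 'fy': 464.8800902881036, 'cx': 320.0120344014495, 'cy': 207.8523551600442, 'distortion': array([0.01674261, 0.        , 0.        , 0.        , 0.        ]), 'view': array([[-8.74245907e-01, -4.85429381e-01, -7.23945017e-03,
         3.74789273e+02],
       [ 2.55125009e-01, -4.72058282e-01,  8.43843710e-01,
        -2.54630676e+02],
       [-4.13043972e-01,  7.35879945e-01,  5.36540197e-01,
        -7.68661649e+02],
       [ 0.00000000e+00,  0.00000000e+00,  0.00000000e+00,
         1.00000000e+00]])}
top {'fx': 465.3747347889477, 'fy': 465.3747347889477, 'cx': 315.2012518574009, 'cy': 200.28081697536186, 'distortion': array([-0.0948229,  0.       ,  0.       ,  0.       ,  0.       ]), 'view': array([[-1.07895924e-02, -9.99852906e-01,  1.33323481e-02,
        -1.68827682e+02],
       [ 9.80403429e-01, -7.95498919e-03,  1.96839617e-01,
        -4.95455913e+02],
       [-1.96704604e-01,  1.51948990e-02,  9.80345048e-01,
        -8.07067537e+02],
       [ 0.00000000e+00,  0.00000000e+00,  0.00000000e+00,
         1.00000000e+00]])}
```

View pics/scene0.png

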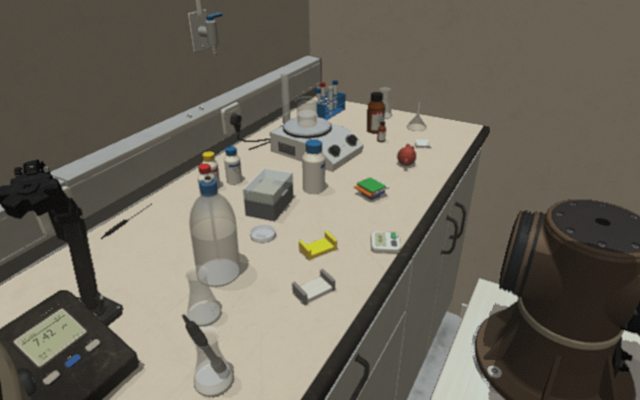

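View pics/top0.png

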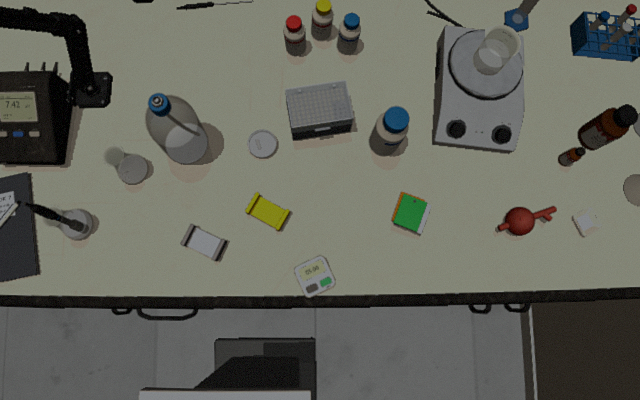

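```bash
python3 - <<'E'
import cv2,numpy as np
t=cv2.imread("pics/top0.png");s=cv2.imread("pics/scene0.png")
a=cv2.resize(t[185:245,380:440],(600,600),interpolation=cv2.INTER_CUBIC)
cv2.imwrite("pics/z_top_stack.png",a)
a=cv2.resize(t[215:275,175:235],(600,600),interpolation=cv2.INTER_CUBIC)
cv2.imwrite("pics/z_top_cr.png",a)
a=cv2.resize(s[168:208,345:395],(750,600),interpolation=cv2.INTER_CUBIC)
cv2.imwrite("pics/z_sc_stack.png",a)
a=cv2.resize(s[265:305,285:345],(780,520),interpolation=cv2.INTER_CUBIC)
cv2.imwrite("pics/z_sc_cr.png",a)
E
```

```text
(no output)
```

View pics/z_top_stack.png

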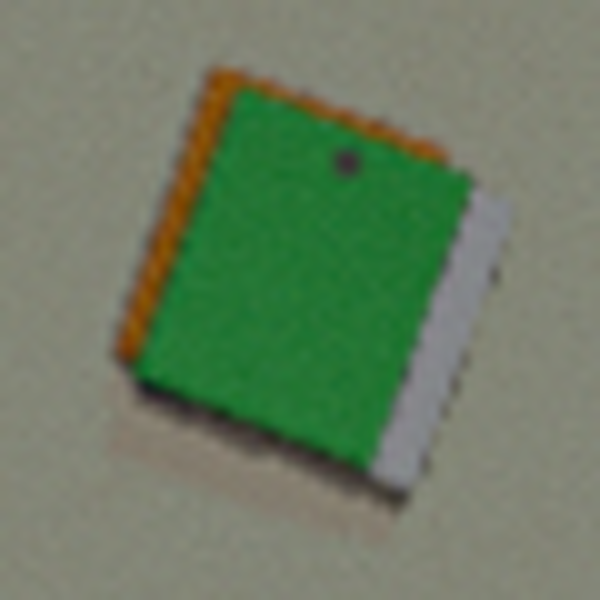

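View pics/z_top_cr.png

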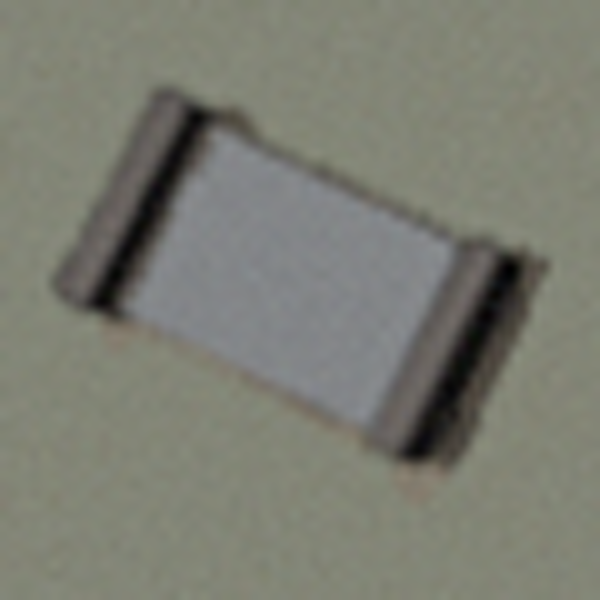

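View pics/z_sc_stack.png

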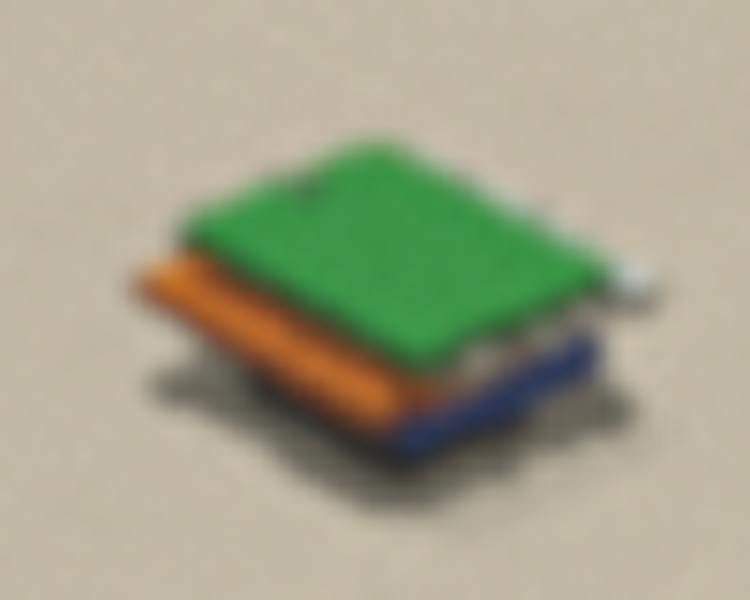

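View pics/z_sc_cr.png

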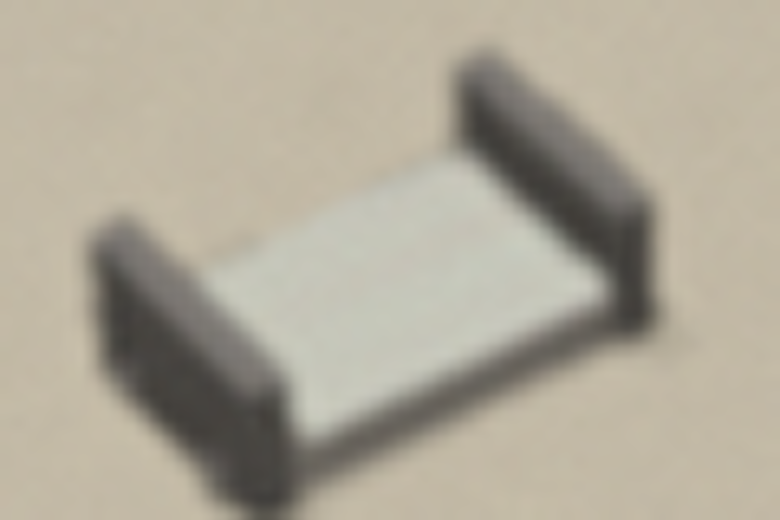

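```bash
cat > h.py <<'E'
import numpy as np, cv2
from scipy.optimize import least_squares
from plant import bot
F=np.diag([1.,-1,-1])
def proj(P,cam):
    c=bot.get_calibration(cam);V=c['view'];P=np.atleast_2d(np.asarray(P,float))
    R=F@V[:3,:3];t=F@V[:3,3]
    K=np.array([[c['fx'],0,c['cx']],[0,c['fy'],c['cy']],[0,0,1.]])
    return cv2.projectPoints(P,cv2.Rodrigues(R)[0],t,K,c['distortion'])[0].reshape(-1,2)
def place(M,p):
    x,y,a=p;M=np.atleast_2d(np.asarray(M,float));c,s=np.cos(a),np.sin(a)
    return np.c_[x+c*M[:,0]-s*M[:,1],y+s*M[:,0]+c*M[:,1],M[:,2]]
def fit(M,obs,p0,cams=None):
    # obs: list of (cam, model idx list, pixels)
    f=lambda p:np.concatenate([(proj(place(M,p)[i],c)-np.array(q)).ravel() for c,i,q in obs])
    r=least_squares(f,p0,x_scale=[100,100,1],loss='soft_l1');return r.x,f(r.x).reshape(-1,2)
def crop(pts,u0,v0,s): return (np.array(pts,float)+.5)/s-.5+np.array([u0,v0])
def box(L,W,z): return [[L/2,W/2,z],[L/2,-W/2,z],[-L/2,-W/2,z],[-L/2,W/2,z]]
def ground(uv,cam,z):
    return least_squares(lambda p:(proj([[p[0],p[1],z]],cam)-uv).ravel(),[600,-300],x_scale=100).x
E
python3 - <<'E'
from h import *
np.set_printoptions(precision=3,suppress=True)
T=lambda p:crop(p,380,185,10);S=lambda p:crop(p,345,168,15)
g0=[600,-300,-.33]
gt=("top",[0,1,2,3],T([(237,88),(472,178),(372,468),(137,380)]))
# scene: image right= -x ish ; hole end(+x) at left-top
gs=("scene",[0,1,2,3],S([(185,235),(380,140),(612,272),(428,365)]))
M=np.array(box(60,48,36))
for o in([gt],[gs],[gt,gs]): 
    p,r=fit(M,o,g0);print("green",p,np.abs(r).max(0))
M=np.array(box(60,48,24))
o=[("top",[0,3],T([(212,70),(118,360)]))];print("orange top",fit(M,o,g0)[0])
o=[("scene",[0,3],S([(140,283),(395,420)]))];print("orange sc",fit(M,o,g0)[0])
M=np.array(box(60,48,30))
o=[("top",[1,2],T([(512,200),(410,490)]))];print("white top",fit(M,o,g0)[0])
M=np.array(box(60,48,18)+box(60,48,12))
o=[("scene",[2,6,7],S([(600,335),(600,370),(400,455)]))];print("blue sc",fit(M,o,g0))
C=lambda p:crop(p,175,215,10);D=lambda p:crop(p,285,265,13)
rails=[]
for s in(1,-1):
    rails+= [[22,s*37,28],[22,s*29,28],[-22,s*29,28],[-22,s*37,28]]
M=np.array(rails+box(40,58,12))
ct=("top",[0,1,2,3,4,5,6,7],C([(155,88),(197,106),(97,308),(55,290),(507,253),(465,235),(368,440),(410,458)]))
cs=("scene",[0,1,2,3,4,5,6,7],D([(95,232),(122,212),(288,378),(255,400)][:0]+[(92,235),(125,210),(288,378),(250,395),(485,45),(460,62),(615,215),(652,190)]))
p,r=fit(M,[ct],[550,200,-.4]);print("cr top",p,r)
for k in range(1):
    # scene rail order unknown: use midpoint of all rail corners
    q=cs[2];print("scene centroid ground",ground(q.mean(0),"scene",28))
    print("pred",proj(place(M,p)[:8],"scene"));print(q)
for n,uv in(("timer",(314,276)),("petri",(262,144)),("yellow",(268,211)),("bottlecap",(396,118)),("box",(320,108))):print(n,ground(np.array(uv,float),"top",130 if n=="bottlecap" else 15))
E
```

```text
green [ 472.269 -351.519   -0.376] [0.39  0.305]
green [ 471.013 -349.442   -0.373] [0.873 0.307]
green [ 472.054 -351.309   -0.376] [0.767 0.734]
orange top [ 478.583 -350.487   -0.352]
orange sc [ 477.516 -349.129   -0.339]
white top [ 469.381 -359.924   -0.39 ]
blue sc (array([ 477.153, -357.28 ,   -0.394]), array([[ 0.11 ,  0.113],
       [-0.045, -0.235],
       [-0.063,  0.11 ]]))
cr top [421.272  36.778  -0.436] [[ 0.454 -0.436]
 [ 0.007 -0.48 ]
 [-0.641  0.563]
 [-0.211  0.572]
 [ 0.322 -0.579]
 [ 0.695 -0.559]
 [-0.122  0.433]
 [-0.476  0.446]]
scene centroid ground [422.119  39.096]
pred [[291.804 282.1  ]
 [295.269 280.451]
 [308.211 293.088]
 [304.685 294.852]
 [322.728 267.389]
 [319.502 268.923]
 [332.846 280.771]
 [336.121 279.134]]
[[291.615 282.615]
 [294.154 280.692]
 [306.692 293.615]
 [303.769 294.923]
 [321.846 268.   ]
 [319.923 269.308]
 [331.846 281.077]
 [334.692 279.154]]
timer [ 357.02  -170.266]
petri [614.867 -70.464]
yellow [480.78  -83.647]
bottlecap [ 623.096 -314.801]
box [ 689.829 -185.733]
```

```bash
python3 - <<'E'
from h import *
def ov(cam,src,u0,v0,w,hh,s,polys,out):
    im=cv2.imread(src)[v0:v0+hh,u0:u0+w];im=cv2.resize(im,None,fx=s,fy=s,interpolation=cv2.INTER_CUBIC)
    for P,col in polys:
        q=(proj(P,cam)-[u0,v0]+.5)*s-.5
        cv2.polylines(im,[np.round(q).astype(int)],True,col,1)
    return im
ims=[]
xa=np.array([np.cos(.37),-np.sin(.37)])
for d in(0,-4):
    c=np.array([477.5,-357.5])+d*xa
    pol=[(place(box(60,48,z),(*c,-.37)),(255,255,0)) for z in(12,18)]+[(place(box(40,32,z),(*c,-.37)),(0,0,255)) for z in(0,12)]
    ims.append(np.vstack([ov("scene","pics/scene0.png",350,172,40,32,9.,pol,0),ov("top","pics/top0.png",385,187,48,52,7.5,pol,0)[:300,:360]]))
cv2.imwrite("pics/ov1.png",np.hstack(ims))
E
```

```text
(no output)
```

View pics/ov1.png

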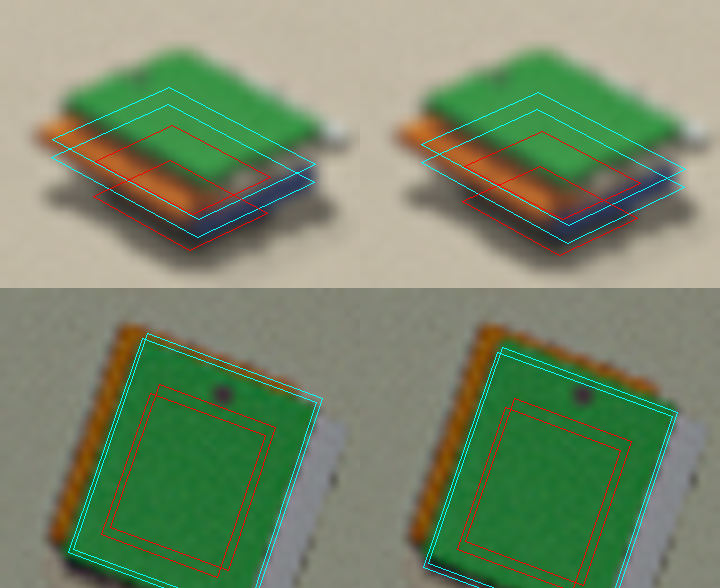

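```bash
cat >> h.py <<'E'
def quat(phi):
    from scipy.spatial.transform import Rotation as Ro
    R=np.array([[-np.sin(phi),np.cos(phi),0],[np.cos(phi),np.sin(phi),0],[0,0,-1.]])
    return Ro.from_matrix(R.T).as_quat() if False else Ro.from_matrix(np.c_[[-np.sin(phi),np.cos(phi),0],[np.cos(phi),np.sin(phi),0],[0,0,-1.]]).as_quat()
YAW=-.37; C0=np.array([476.1,-357.0]); CR=np.array([421.7,37.9]); CY=-.436
E
python3 - <<'E'
from h import *
np.set_printoptions(precision=3,suppress=True)
for n,uv,c in(("carboy",(190,148),"top"),("carboy",(218,270),"scene"),("flask",(77,225),"top"),("stand",(92,92),"top"),("flask2",(133,170),"top")):print(n,ground(np.array(uv,float),c,0))
b=ground(np.array((218,268.)),"scene",0)
for z in(150,200,250,300):print(z,proj([[*b,z]],"scene"),proj([[*b,z]],"top"))
for phi in(YAW+np.pi/2,YAW-np.pi/2):
  print('side',phi,bot.solve_ik([*C0,5],quat(phi)),bot.solve_ik([*C0,120],quat(phi)))
for phi in(YAW,YAW+np.pi,YAW-np.pi):
  print('end',phi,bot.solve_ik([*C0,5],quat(phi)))
for phi in(CY,CY+np.pi): print('cr',phi,bot.solve_ik([*CR,5],quat(phi)),bot.solve_ik([*CR,120],quat(phi)))
print(bot.solve_ik([120,455,330],quat(1.3)))
for r in(430,460,500):print(bot.solve_ik([r*np.cos(-.64),r*np.sin(-.64),330],quat(YAW+np.pi/2)))
E
```

```text
carboy [613.016  75.887]
carboy [630.195  76.365]
flask [458.078 295.627]
stand [739.338 291.314]
flask2 [568.643 189.323]
150 [[208.305 207.777]] [[171.643 109.165]]
200 [[204.659 185.229]] [[162.836  97.173]]
250 [[200.77  161.239]] [[152.864  83.566]]
300 [[196.611 135.657]] [[141.494  68.011]]
side 1.2007963267948965 [-0.315  0.458 -0.416  0.    -0.697 -1.626] [-0.315  0.318 -0.31   0.    -0.943 -1.626]
side -1.9407963267948967 [-0.315  0.458 -0.416  0.    -0.697  1.516] [-0.315  0.318 -0.31   0.    -0.943  1.516]
end -0.37 None
end 2.771592653589793 [-0.315  0.458 -0.416  0.    -0.697 -0.055]
end -3.5115926535897932 [-0.315  0.458 -0.416  0.    -0.697 -0.055]
cr -0.436 [ 0.56   0.24  -0.801  0.    -0.53   2.146] [ 0.56   0.043 -0.666  0.    -0.862  2.146]
cr 2.705592653589793 [ 0.56   0.24  -0.801  0.    -0.53  -0.996] [ 0.56   0.043 -0.666  0.    -0.862 -0.996]
[ 1.733 -0.041 -0.241  0.    -1.371  2.709]
[-0.178 -0.117 -0.309  0.    -1.379 -1.763]
[-0.21  -0.061 -0.259  0.    -1.373 -1.731]
[-0.246  0.012 -0.188  0.    -1.37  -1.694]
```

```bash
python3 - <<'E'
from h import *
np.set_printoptions(precision=2,suppress=True)
S=YAW+np.pi/2
bot.move_ptp([120,455,330],quat(1.3-np.pi));print(bot.read_state()['t'])
bot.move_ptp([410,-280,300],quat(S));print(bot.read_state()['t'])
bot.move_ptp([*C0,90],quat(S));s=bot.read_state();print(s['t'],s['tcp_pos'],s['contact_force'],s['joint_pos'])
cv2.imwrite("pics/s1.png",bot.camera("scene")[:,:,::-1]);cv2.imwrite("pics/t1.png",bot.camera("top")[:,:,::-1])
E
```

```text
1.0167
3.8
4.725 [ 476.88 -357.07   91.21] [ 0.22 -1.25  0.47] [-0.31  0.35 -0.34  0.   -0.88 -1.63]
```

```bash
python3 - <<'E'
import cv2,numpy as np
t=cv2.imread("pics/t1.png");s=cv2.imread("pics/s1.png")
a=cv2.resize(t[140:280,330:490],(640,560),interpolation=cv2.INTER_CUBIC)
b=cv2.resize(s[100:220,310:430],(560,560),interpolation=cv2.INTER_CUBIC)
cv2.imwrite("pics/z1.png",np.hstack([a,b])[:, :][::1,::1] if 0 else cv2.resize(np.hstack([a,b]),(800,373)))
E
```

```text
(no output)
```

View pics/z1.png

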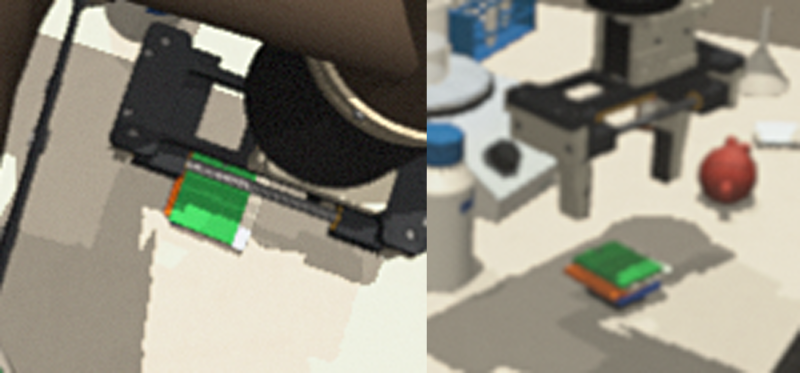

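```bash
python3 - <<'E'
from h import *
np.set_printoptions(precision=2,suppress=True)
S=YAW+np.pi/2;d=np.array([np.cos(S),np.sin(S),0])
s=bot.read_state();p=s['tcp_pos'];print(p)
print(proj([p+d*44,p-d*44,p+d*65,p-d*65],"scene"))
im=cv2.imread("pics/s1.png")[130:190,340:420];im=cv2.resize(im,None,fx=10,fy=10,interpolation=cv2.INTER_CUBIC)
for q in proj([p+d*44,p-d*44,p+d*60,p-d*60,p],"scene"):
    cv2.circle(im,tuple(np.round((q-[340,130]+.5)*10).astype(int)),4,(0,0,255),-1)
cv2.imwrite("pics/z2.png",im)
E
```

```text
[ 477.26 -357.03   92.16]
[[358.8  168.36]
 [383.44 158.06]
 [352.62 170.94]
 [389.04 155.72]]
```

View pics/z2.png

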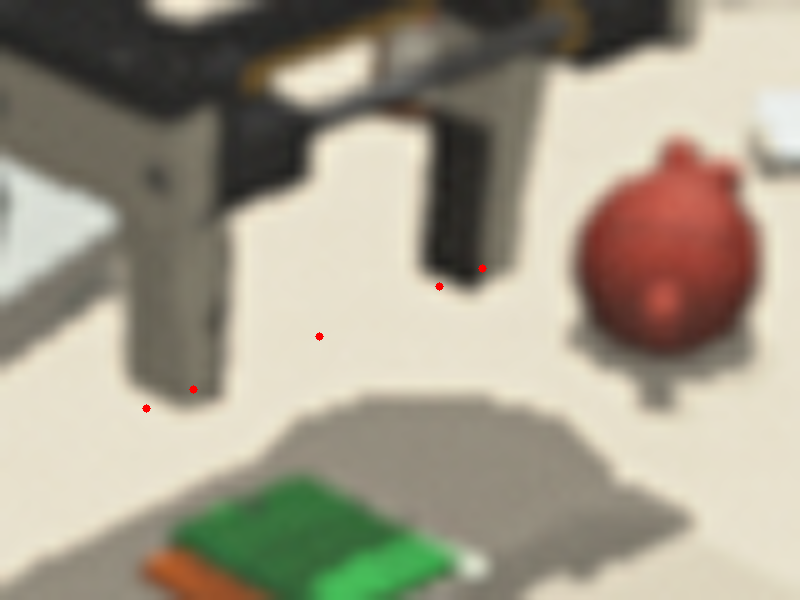

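```bash
python3 - <<'E'
from h import *
np.set_printoptions(precision=2,suppress=True)
S=YAW+np.pi/2
def st(l):
    s=bot.read_state();print(l,round(s['t'],2),s['tcp_pos'],s['contact_force'],round(s['width'],2))
bot.line_to([*C0,7],150);st('down')
bot.pause(.2);st('down')
bot.move_gripper(66,8);st('g66')
bot.move_gripper(50,8);st('g50')
bot.move_gripper(46,15);st('g46')
bot.pause(.3);st('hold')
cv2.imwrite("pics/s2.png",bot.camera("scene")[:,:,::-1])
E
python3 - <<'E'
import cv2
s=cv2.imread("pics/s2.png")
cv2.imwrite("pics/z3.png",cv2.resize(s[145:220,320:420],(800,600),interpolation=cv2.INTER_CUBIC))
E
```

```text
down 5.53 [ 476.85 -357.24    8.04] [-0.15 -0.29 -0.31] 87.75
down 5.72 [ 476.88 -357.26    8.22] [ 0.43 -0.07 -0.26] 87.44
g66 6.34 [ 476.15 -356.88    6.99] [-0.09  1.46  0.56] 66.13
g50 6.89 [ 476.12 -356.98    6.99] [-0.01  0.53  0.72] 49.95
g46 7.12 [ 476.14 -357.01    7.01] [0.92 1.89 0.25] 47.46
hold 7.42 [ 476.08 -357.02    6.99] [0.43 1.09 0.08] 47.71
```

View pics/z3.png

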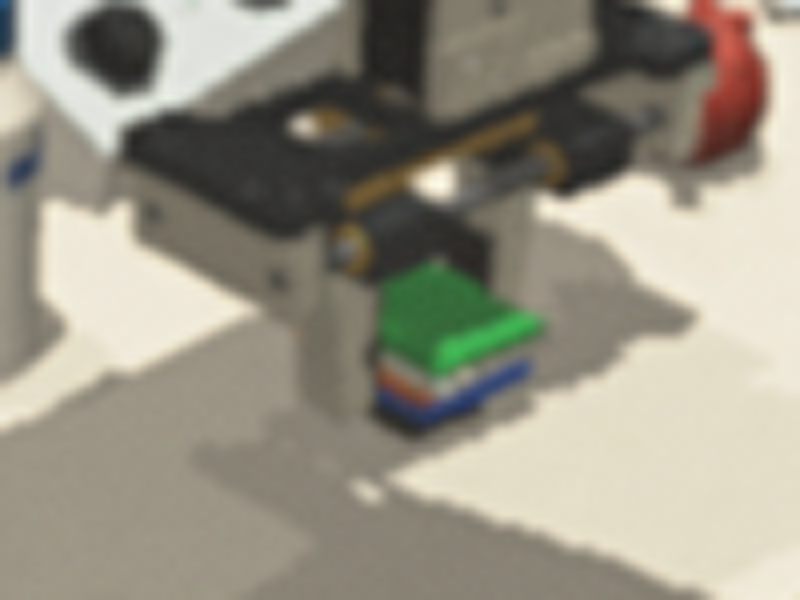

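```bash
cat >> h.py <<'E'
def st(l):
    s=bot.read_state();print(l,round(s['t'],2),np.round(s['tcp_pos'],2),np.round(s['contact_force'],2),round(s['width'],2),flush=True)
def snap(n,crop_s=None,crop_t=None):
    for c,k in(("scene",crop_s),("top",crop_t)):
        if k is None: continue
        im=bot.camera(c)[:,:,::-1];cv2.imwrite(f"pics/{n}_{c}.png",im)
        u,v,w,h=k;f=min(800/w,600/h);cv2.imwrite(f"pics/{n}_{c}z.png",cv2.resize(np.ascontiguousarray(im[v:v+h,u:u+w]),None,fx=f,fy=f,interpolation=cv2.INTER_CUBIC))
E
python3 - <<'E'
from h import *
E_=YAW+np.pi
bot.move_gripper(86,15);st('open')
bot.line_to([*C0,55],150);bot.move_ptp([*C0,55],quat(E_));st('rot')
bot.line_to([*C0,7],150);bot.pause(.2);st('down')
bot.move_gripper(62,8);st('g62')
bot.move_gripper(57,15);st('g57')
bot.pause(.3);st('hold')
bot.move_gripper(87,15)
bot.line_to([*C0,60],150)
bot.move_ptp([*C0,60],quat(YAW+np.pi/2));st('back')
snap("a",(320,145,100,75))
E
```

```text
open 8.3 [ 476.13 -356.97    7.01] [-0.38  0.07  0.12] 86.04
rot 10.17 [ 475.85 -356.92   54.57] [-0.26  0.26 -0.79] 85.98
down 10.83 [ 476.9  -357.33    8.14] [ 0.   -0.7  -0.58] 86.12
g62 11.48 [ 475.68 -356.93    7.01] [-3.1   0.55  3.93] 61.93
g57 11.71 [ 475.89 -356.98    7.01] [-3.27  0.57  3.9 ] 60.2
hold 12.01 [ 476.04 -357.03    7.04] [-3.87  0.46  4.  ] 59.75
back 14.6 [ 475.87 -356.9    59.55] [ 0.13 -1.07 -0.13] 86.87
```

View pics/a_scenez.png

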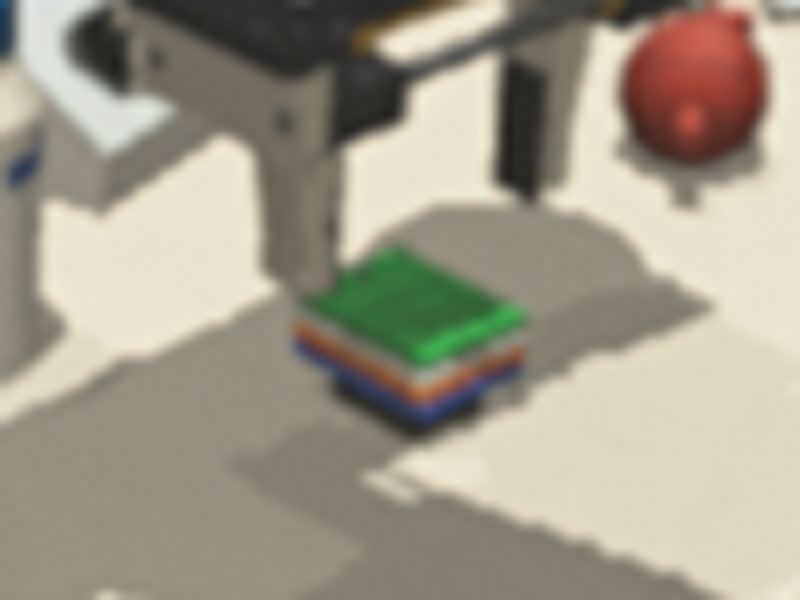

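```bash
python3 - <<'E'
from h import *
np.set_printoptions(precision=3,suppress=True)
S=lambda p:crop(p,320,145,8)
M=np.array(box(60,48,36))
print(fit(M,[("scene",[0,1,2,3],S([(300,308),(400,245),(527,315),(415,364)]))],[476,-357,-.37]))
print(proj(place(M,(476,-357,-.37)),"scene"))
# cradle in scene, free fit
D=lambda p:crop(p,285,265,13)
rails=[]
for s in(1,-1): rails+= [[22,s*37,28],[22,s*29,28],[-22,s*29,28],[-22,s*37,28]]
M=np.array(rails+box(40,58,12))
print(fit(M,[("scene",list(range(8)),D([(92,235),(125,210),(288,378),(250,395),(460,62),(485,45),(652,190),(615,215)][:4]+[(485,45),(460,62),(615,215),(652,190)]))],[421,38,-.43]))
E_=YAW+np.pi
bot.line_to([*C0,7],150)
bot.move_gripper(52,10);bot.move_gripper(45,15);st('side');bot.pause(.2);st('side')
bot.move_gripper(87,15)
bot.line_to([*C0,55],150);bot.move_ptp([*C0,55],quat(E_))
bot.line_to([*C0,6.5],150);bot.pause(.1)
bot.move_gripper(63,10);bot.move_gripper(56,15);st('end');bot.move_gripper(56,40);bot.pause(.2);st('end40')
bot.line_to([*C0,30],60);st('lift');bot.line_to([*C0,100],150);st('lift')
snap("b",(320,115,100,75))
E
```

```text
(array([ 475.514, -356.472,   -0.401]), array([[-0.919, -1.931],
       [ 0.042,  0.444],
       [ 0.136,  0.357],
       [ 0.55 ,  0.101]]))
[[355.993 181.217]
 [369.076 175.511]
 [385.522 183.941]
 [372.361 190.021]]
(array([422.292,  38.416,  -0.445]), array([[-0.718, -0.317],
       [ 0.234, -0.025],
       [ 0.442, -0.211],
       [-0.191,  0.227],
       [ 0.219, -0.257],
       [-1.111, -0.046],
       [ 0.138,  0.135],
       [ 0.597,  0.437]]))
side 16.2 [ 476.11 -356.97    6.94] [-0.19 -0.04  0.12] 48.01
side 16.4 [ 476.09 -356.97    6.96] [-0.51  0.93 -0.16] 48.04
end 20.57 [ 476.08 -357.01    6.47] [ 0.17  0.96 -0.69] 59.79
end40 20.99 [ 476.02 -356.98    6.47] [-0.49  0.83  0.36] 59.57
lift 21.53 [ 476.24 -356.99   30.42] [-0.54 -0.4  -2.29] 59.93
lift 22.15 [ 475.51 -356.62   99.2 ] [ 0.    0.77 -3.37] 59.74
```

View pics/b_scenez.png

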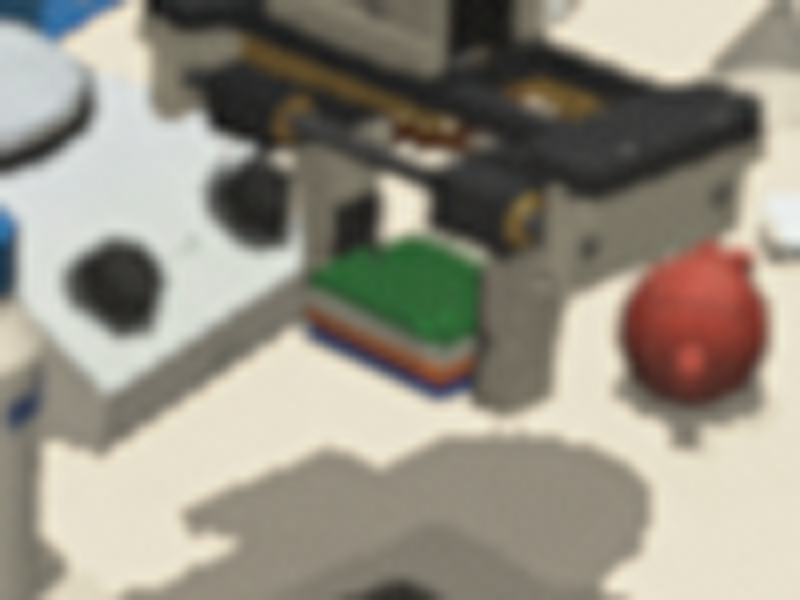

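```bash
python3 - <<'E'
from h import *
Q=quat(-.44+np.pi)
bot.line_to([*C0,130],150)
bot.move_ptp([422,37.5,130],Q);st('over')
bot.line_to([422,37.5,45],150);bot.pause(.3);st('hover')
snap("c",(270,220,100,75),(165,180,100,75))
E
```

```text
over 24.02 [422.25  37.14 129.89] [-0.13 -0.59 -1.92] 59.67
hover 25.04 [422.41  37.74  45.66] [ 0.04 -0.49 -2.28] 59.74
```

View pics/c_scenez.png

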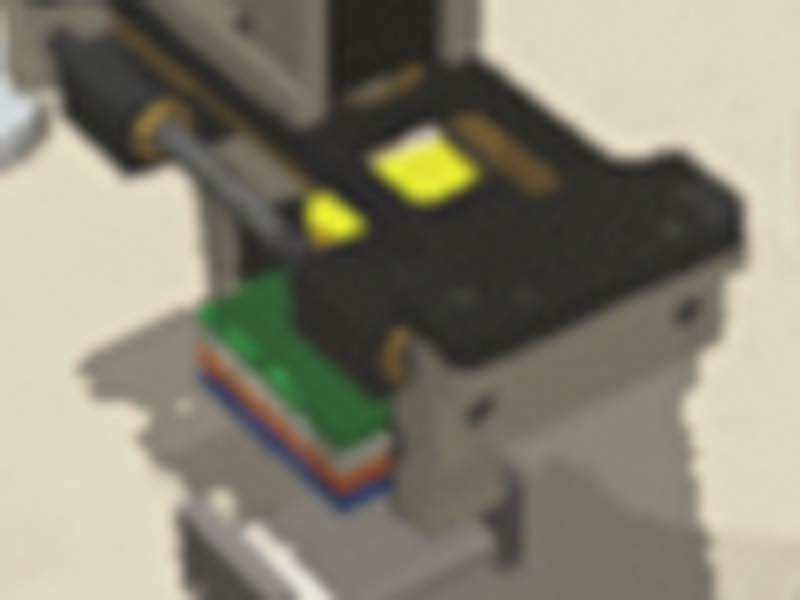

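View pics/c_topz.png

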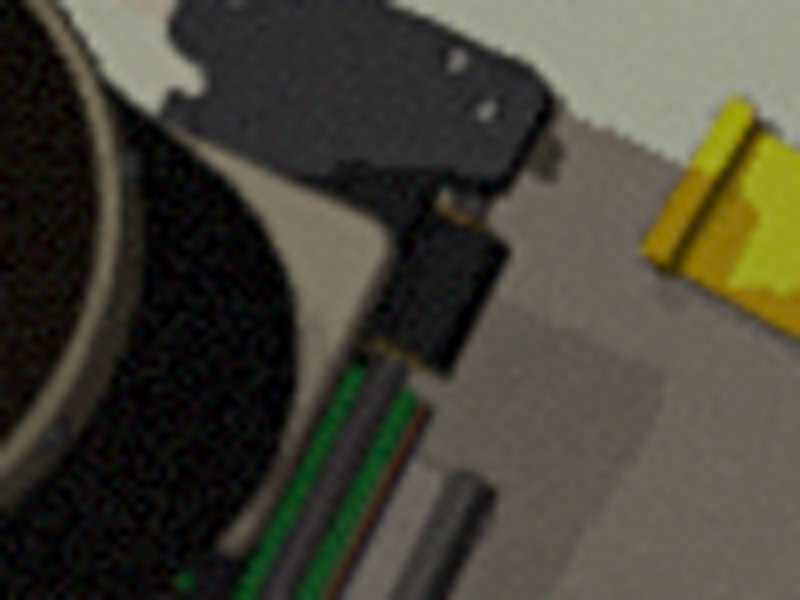

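```bash
python3 - <<'E'
from h import *
bot.line_to([422,37.5,24],100);st('a')
bot.line_to([422,37.5,14],50);bot.pause(.2);st('b')
snap("d",(275,240,80,60),(165,200,80,60))
E
```

```text
a 25.5 [421.63  37.25  23.83] [ 0.15 -0.44 -2.4 ] 59.66
b 26.05 [422.14  37.58  14.16] [-0.71  0.76 -2.06] 59.48
```

View pics/d_scenez.png

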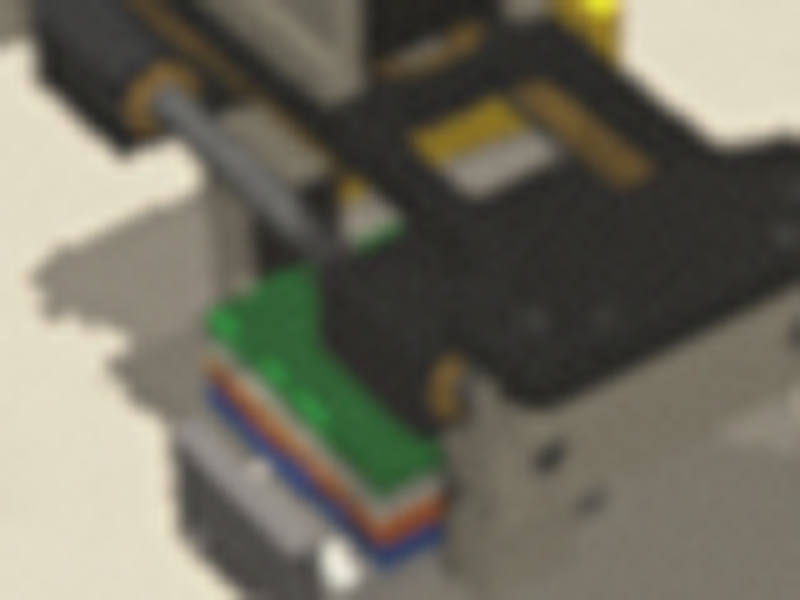

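View pics/d_topz.png

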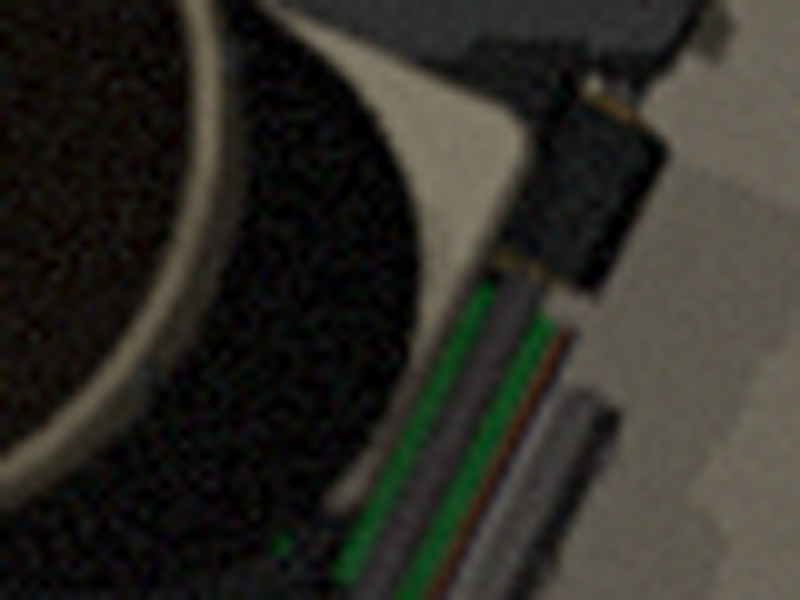

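```bash
python3 - <<'E'
from h import *
bot.line_to([422,37.5,8],40);st('c')
z=8
while z>6.0:
    z-=.4;bot.line_to([422,37.5,z],20);f=bot.read_state()['contact_force'];st(z)
    if f[2]>3:break
bot.move_gripper(66,10);st('rel')
bot.move_gripper(86,15);bot.line_to([422,37.5,90],150);st('up')
bot.move_ptp([330,260,200],quat(-.44+np.pi));st('away')
snap("e",(285,255,60,45),(170,210,80,60))
E
```

```text
c 26.45 [421.67  37.3    7.63] [-0.29 -0.97 -2.86] 59.55
7.6 26.7 [422.02  37.51   7.61] [ 1.02 -0.07 -2.62] 59.68
7.199999999999999 26.95 [422.01  37.5    7.22] [-0.36  0.36 -3.24] 60.41
6.799999999999999 27.2 [421.98  37.49   6.78] [ 0.16 -0.31 -2.45] 59.69
6.399999999999999 27.45 [422.02  37.51   6.41] [ 0.83  0.57 -1.54] 59.66
5.999999999999998 27.7 [422.    37.5    6.36] [-2.85  0.42  5.55] 59.9
rel 28.1 [422.09  37.54   6.  ] [-0.39 -0.3  -0.47] 66.16
up 29.41 [421.53  37.34  89.44] [-0.18  0.76 -0.9 ] 86.07
away 30.44 [329.87 259.13 198.93] [ 0.9  -0.39 -0.47] 86.0
```

```bash
ls pics | tail -3
```

```text
z_sc_stack.png
z_top_cr.png
z_top_stack.png
```

View pics/e_scenez.png

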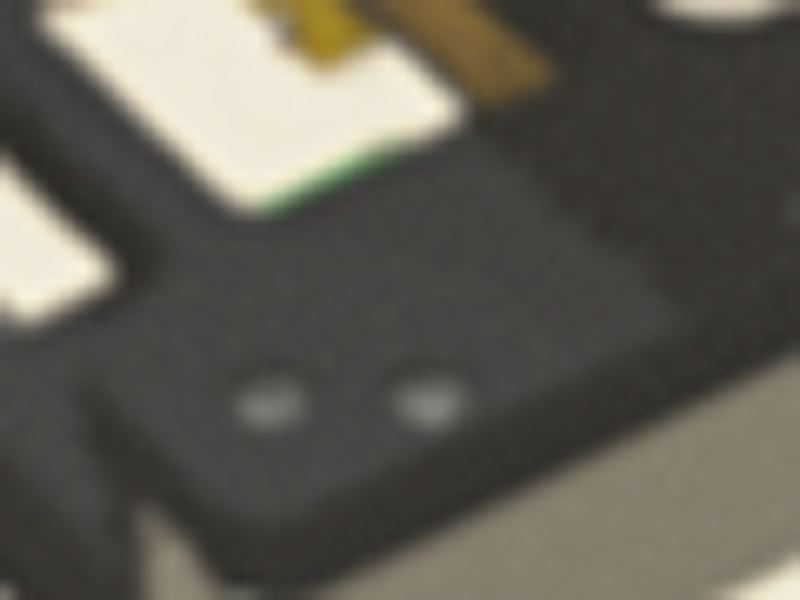

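View pics/e_topz.png

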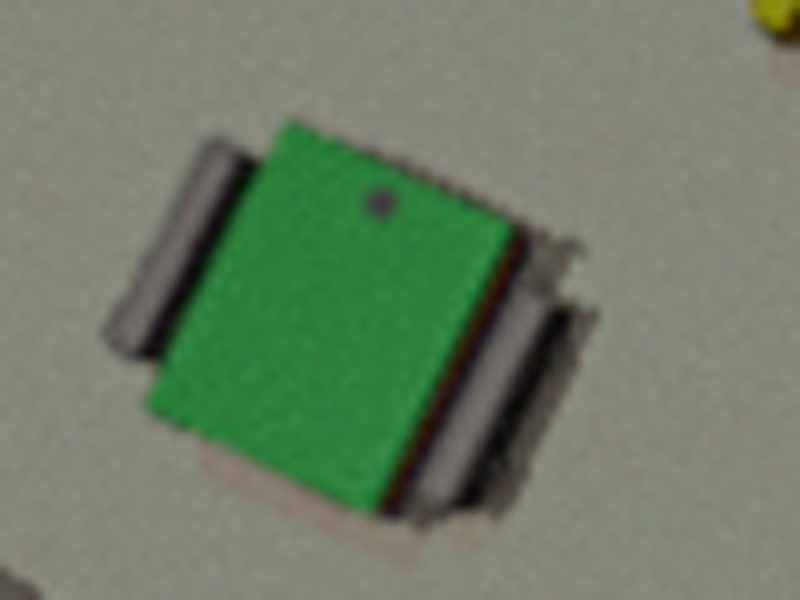

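```bash
python3 - <<'E'
from h import *
bot.move_ptp([120,455,300],quat(-.2+np.pi));st('away')
snap("f",(275,245,80,60),(0,0,640,400))
p=place(box(60,48,36),(422,37.5,-.44))
E
```

```text
away 31.7 [120.72 454.25 299.42] [ 0.36 -0.29 -0.28] 86.12
```

View pics/f_scenez.png

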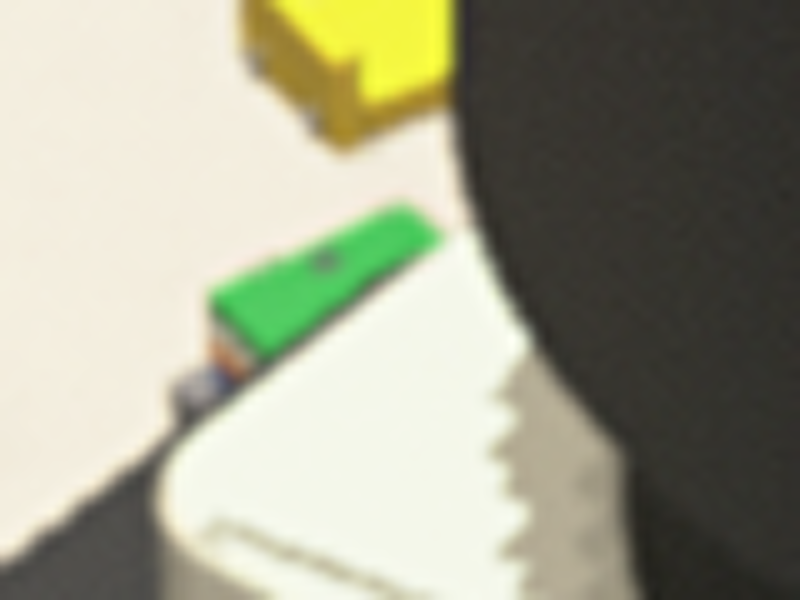

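View pics/f_topz.png

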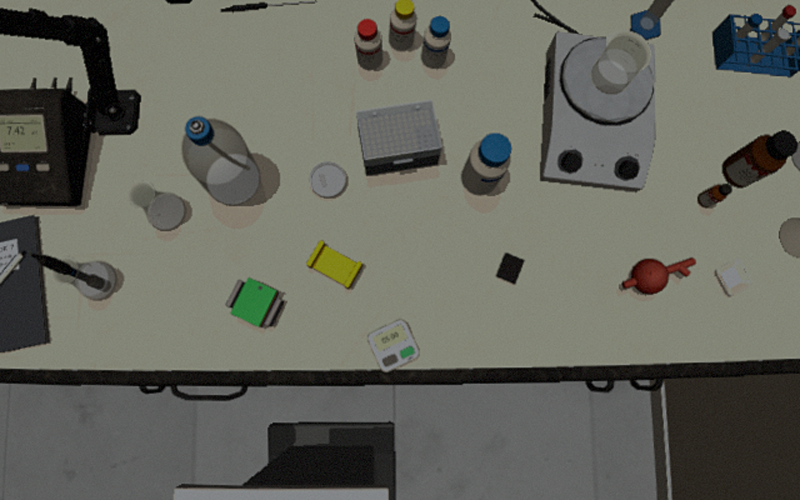

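```bash
python3 - <<'E'
from h import *
np.set_printoptions(precision=2,suppress=True)
T=lambda p:crop(p,170,210,10)
print(fit(np.array(box(60,48,36)),[("top",[0,1,2,3],T([(290,118),(522,228),(380,515),(147,408)]))],[422,37,-.44])[0])
bot.move_ptp([430,-200,300],quat(-.6+np.pi));st('away')
snap("g",(275,245,80,60))
E
```

```text
[421.35  34.34  -0.43]
away 34.37 [ 430.28 -199.47  300.01] [-0.04  0.99  0.22] 86.04
```

View pics/g_scenez.png

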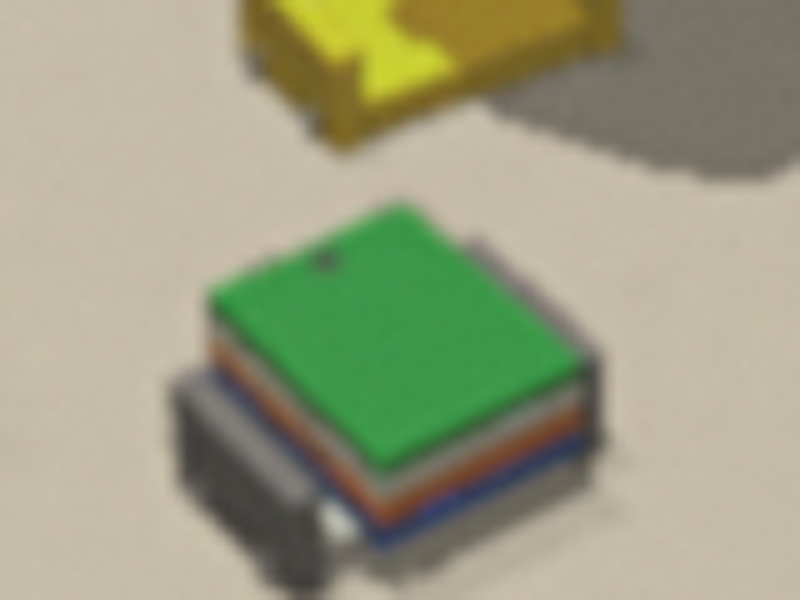

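```bash
python3 - <<'E'
from h import *
np.set_printoptions(precision=2,suppress=True)
S=lambda p:crop(p,275,245,10)
print(fit(np.array(box(60,48,36)),[("scene",[0,1,2,3],S([(208,295),(402,200),(588,362),(385,470)]))],[422,37,-.44]))
rails=[]
for s in(1,-1): rails+= [[22,s*37,28],[22,s*29,28],[-22,s*29,28],[-22,s*37,28]]
def ov(cam,src,u0,v0,w,hh,s,p):
    im=cv2.imread(src)[v0:v0+hh,u0:u0+w];im=cv2.resize(im,None,fx=s,fy=s,interpolation=cv2.INTER_CUBIC)
    for P,c in((rails[:4],(0,0,255)),(rails[4:],(0,0,255))):
        q=(proj(place(P,p),cam)-[u0,v0]+.5)*s-.5;cv2.polylines(im,[np.round(q).astype(int)],True,c,1)
    return im
# top: fit rails from picture with stack
T=lambda p:crop(p,170,210,10)
M=np.array(rails)
print(fit(M,[("top",[0,3,4,7,5,6],T([(213,135),(103,338),(560,302),(460,508),(527,285),(415,490)]))],[421,37,-.43]))
p=(421.3,36.8,-.436)
cv2.imwrite("pics/ov3.png",np.hstack([ov("top","pics/e_top.png",170,210,60,55,7,p),ov("scene","pics/g_scene.png",285,260,54,55,7,(422.3,38.4,-.44))]))
E
```

```text
(array([421.14,  36.76,  -0.43]), array([[-0.34,  0.18],
       [ 0.22,  0.16],
       [ 0.1 ,  0.02],
       [ 0.01, -0.36]]))
(array([421.54,  36.39,  -0.45]), array([[ 0.12, -0.45],
       [ 0.19,  0.33],
       [ 0.26, -0.32],
       [-0.52,  0.47],
       [-0.25, -0.45],
       [ 0.16,  0.41]]))
```

View pics/ov3.png

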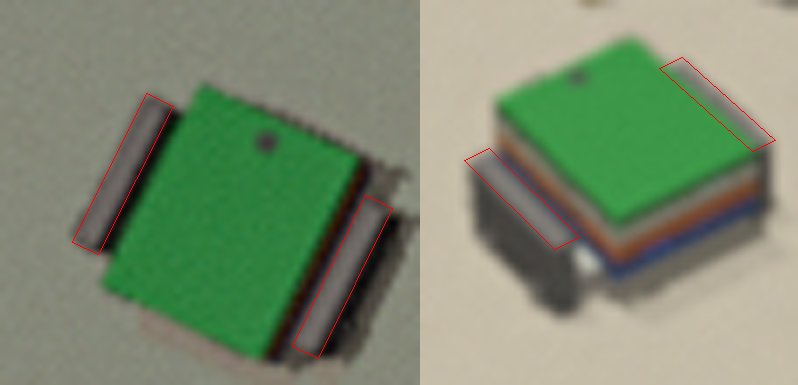

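```bash
python3 - <<'E'
from h import *
print(bot.close_job());st('end')
E
```

```text
the job is handed in; nothing more can be done
None
the job is handed in; nothing more can be done
```

The job is handed in at about 34.4 s of the 48 s allowed. The four coupons are squared and lying flat in the grey cradle.

- **Squaring:** I squeezed the stack on its sides, ends and sides again (widths read 48.0 mm and 59.7 mm). I let go, then took it by the ends at 40 N and lifted all four together.
- **Loading:** I lowered it between the rails until the floor took the weight, about 5.5 N, let go and withdrew the arm.
- **Last pictures:** The order is still blue, orange, white, green, and the edges look flush. The stack lies lengthwise between the rails and clear of both.
- **Bystanders:** The timer, petri dish, bottle and yellow look-alike show no visible change in the top view. I compared these by eye and did not measure them.
- **Off centre:** Both cameras put the stack about 2 mm off centre towards the cradle's -y rail, leaving gaps of roughly 3 and 7 mm, and within about 1 mm of centre lengthwise. I judged that "about centred" and did not spend the time to regrasp.
- **Disagreement:** The top camera reads about 2 to 3 mm lower in y than the scene camera and the robot, so these offsets compare the stack and cradle within each picture.

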